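# Put the last loaf away and latch the bread box

### The arm

A 7-joint arm with a two-finger parallel gripper is mounted at the origin on the work surface. World frame = base frame: x ahead of the robot, y to its left, z up, the work surface at z = 0. Lengths are in m, angles in degrees, forces in N, time in s.
With the tool pointing down it reaches from about 0.425 to 0.875 m from the base axis. Payload 4.7 kg.
Tool frame: the origin (TCP) lies midway between the tips of the shut fingers; the grasp point (between the pads) lies 19 mm behind it; z points along the fingers, y is the line along which they close (so a half turn about z gives the same grasp; the last joint's range is limited). The gripper opens to 87 mm and grips with 3 to 60 N. Pads are 19 mm wide; open, the fingers measure 117 mm over their backs; the gripper's body (75 mm by 190 mm) begins 51 mm behind the grasp point.
Start: joints at [-65.942, 18.392, -4.016, 83.108, 1.295, 78.541, -3.26], TCP at [0.257, 0.597, 0.223] pointing down, gripper open.
Joint ranges: [-163.93, 163.93], [-17.29, 119.83], [-79.2, 71.16], [3.27, 140.29], [-89.18, 269.18], [5.43, 117.66], [-154.24, 154.24]. Speed limits (degrees/s): [147.25, 147.25, 180, 180, 180, 180, 180].

### API

Orientations are given as [roll, pitch, yaw] about the fixed x, y, z axes, in that order (R = Rz(yaw) Ry(pitch) Rx(roll)).
In Python, from cell import env, viewer, boxes_of, masks_of gives the robot as it stands. The module is installed in compiled form; this text tells all that it offers.
- The arm moves only by the tool apply_moves, never from a script. Its argument "moves" is a list of rows, each a list of 7 numbers: the shift along the tool's x, y, z scaled (see below), then the turn, a rotation vector about the tool's x, y, z scaled (see below), then the opening, from 0 (shut) to 1 (fully open). A call has 1 to 20 rows; each row is the pose to reach, as a shift and turn from the pose commanded when the call began, along the tool's axes at that moment; what a row does not reach only later rows make up. The controller multiplies each number of a shift by 0.2 m and each number of a turn by 1.5 rad. A row lasts 1/10 s, in which the tool goes at most 50 mm and 8.59 degrees, less where a joint would pass 70% of its speed; a pose out of reach is approached as far as the arm can. A call with a number of a shift or a turn outside -1 to 1 is refused whole. A call with a gripper value outside its range is refused whole. The fingers move at their own pace and stop on an object; "grip_force" is the grip in N (left out, the last holds). Time passes only in rows, so rows that repeat a pose let the fingers close. It gives the time, the measured TCP pose, the force, the opening and the grip force at its end, in the units of the state.
- env.get_obs(): the state, without advancing time (a new reading comes with each control period).
- viewer.read_camera(name): name is "side" or "top" or "wrist"; returns the picture (400x640x3 uint8, red, green, blue); there is no depth.
- viewer.get_calibration(name): a dict with "fov_y" (degrees; the focal length in pixels is half the picture's height over the tangent of half this angle, whatever the lens; pixels are square), "cx", "cy" (the principal point, pixels), "position" and "orientation" of the camera in the world. Camera axes: x right, y up, looking along -z (the intrinsics and any distortion apply to the point x, -y, -z); pixel columns grow to the right and rows downward; lengths in m; the calibration is good to about 2 mm. The wrist camera is an equidistant fisheye: a pixel r from the principal point sees the ray r / f radians off the axis. A picture is of the moment at which its call begins: read the wrist's pose just before it. get_calibration takes no time and is no camera call; for the wrist camera it gives the pose at the moment of the call.
- env.sign_off(): hands the job in; it is judged then, once.
Trained networks look in the newest picture that a camera, given by its name, has taken for a name from the list of things; names that differ only in an ending like _2 or _b are one class to them, and where a whole thing is asked for, a point or a joint stands for the part that bears it (a point fixed in the world has none). Each returns a list of dicts, best first, with "conf" (0 to 1); they miss things now and then, are a little off and sometimes report something else, mostly with a low value. They report only what shows in the picture. A call takes as long as a camera call. They do not tell look-alikes from the thing itself.
- boxes_of(camera, target): "location" ([column, row] in pixels, amid what is visible of it).
- masks_of(camera, target): "pixels" (400x640 bool, what is visible of it) and "location" ([column, row] in pixels, amid what is visible of it).
The state is a dict: "time_s": time; "qpos": joint angles; "joint_velocities": joint speeds; "effort": joint torques, N m; "tool_pos": TCP position; "tool_rot": TCP orientation; "force": force on the tool from outside, world axes, zero at the start; "wrist_torque": the same for the moment, N m; "grip_width": finger opening in m; "grasp_force": force on a finger pad.
Only numpy, scipy, OpenCV 4.12 (cv2) and the standard library are available. Lean on these libraries where they do the work, as an engineer would, in place of code of your own. Each camera call takes 0.05 s, during which the arm holds its last target. There are 200 camera calls.

### The job

Put the small long loaf into the open bread box, setting it down gently inside rather than dropping it. Then close the box's lid and push its front edge down against the rubber seal, feeling your way and never pressing harder than about 25 N, until the spring latch at the front catches and the lid stays shut by itself when you let go. Leave the round loaf, the jar and the bread basket where they stand.

Things in the scene. Friction and masses are not known exactly. Their poses are not given: they have to be found in the camera images.
- loaf: the small long crusty loaf, rigid, 150 mm long, 54 mm wide and 54 mm high, about 0.16 kg, with pale slashes across its top. Grip it across its width: its sides are upright there, 50 mm apart. Origin: centre of its underside; x along its length, z up.
- box: plain grey open plastic bread box, fixed to the counter: 200 mm deep (x) by 270 mm wide (y), walls and floor 6 mm, rim 85 mm high. Origin: centre of its underside; x points from its front to its hinged back, z up. A steel spring latch (40 mm wide, reaching 67 mm ahead of the front wall, top up to 125 mm above the counter) sits at the middle of the front.
- lid (a joint): angle of the white lid on its hinge along the back rim: 0 level, 1.57 upright, 1.9 leaning back on its stop; starts at 1.6 to 1.85. 206 mm from hinge to front edge, 284 mm wide, 10 mm thick, 0.35 kg. Stays put near upright; below about 1.0 it sinks by itself, slowed by a damper to about 1 rad/s, and rests UNLATCHED at 0.09 to 0.19. Latched it stays below 0.075; let go unlatched, it springs back.
- lid_hinge (a point): point on the lid's hinge axis at mid-width, at the lid's underside: 100 mm behind the box's centre, 92 mm above the counter. Axes turn with the lid.
- lid_edge (a point): where to push: on the lid's outer (upper) face, 190 mm from the hinge, 16 mm from the front edge, mid-width; z = outward normal. The latch's sloped nose resists a bar under the lid's front, then snaps over it (push there: 5 to 14 N with the seal). 2 mm lower a rubber buffer meets the bar: the force climbs 10 N per mm. Catching height differs, unmeasured: lid at 0.07 to -0.03.
- boule: bystander: round dark loaf, 128 mm across, 70 mm high. Origin: centre of its underside.
- jar: bystander: amber glass jar, 72 mm across, 110 mm high. Origin: centre of its underside.
- basket: bystander: small wicker basket of rolls, 100 x 120 mm, 70 mm high. Origin: centre of its underside.
- seal_top (a point): top, mid-width, of the black rubber seal, a strip 10 mm thick standing on the box's front wall, when not pressed: 112 mm above the counter, 96 mm ahead of the box's centre. Under the lid it yields straight down by up to 30 mm: 3 N to start, then 0.45 N per mm. Does not move with the lid.
Things that resemble listed ones, but are neither listed nor needed, are in the scene too. What is meant by the loaf is not turquoise, and is the smaller of those in its own colour.

How it is judged (in metres and radians):
On the way:
1. the long loaf lies in the box, let go, with the lid still open (x of loaf in the frame of box between -0.094 and 0.094 m and y of loaf in the frame of box between -0.129 and 0.129 m and height (world z) of loaf below 0.05 m and contact force between the fingers and loaf below 0.1 N and value of joint lid above 0.6 rad), for 0.2 s.
At the end, for the whole second after the job is handed in: The long loaf lies inside the box, and the lid stays shut and still by itself at an angle below 0.08 rad, which against the seal's spring it does only when the latch has caught (value of joint lid below 0.08 rad and velocity of joint lid between -0.05 and 0.05 rad/s and x of loaf in the frame of box between -0.094 and 0.094 m and y of loaf in the frame of box between -0.129 and 0.129 m and height (world z) of loaf below 0.05 m); the robot touches nothing.
It fails at once if the robot presses or strikes the lid with more than 30 N (contact force between any of the fingers, the arm and lid above 30 N).
It fails at once if the loaf is dropped: it falls free faster than 0.9 m/s (from more than about 40 mm) (linear speed of loaf above 0.9 m/s and contact force between the fingers and loaf below 0.05 N).
It fails at once if a bystander is moved more than 30 mm (distance of any of boule, jar, basket from where it was at the start of the episode above 0.03 m).
It also fails if it takes over 67 s, if anything falls off the work surface, if the arm or the gripper's body presses on something with over 40 N, if the wrist force passes 120 N, or if a joint passes its speed limit or range.

## Working session

There is one attempt and no reset: what is moved stays moved. The work goes in short steps, Python scripts to look and compute and a tool call to move; the robot and the scene stay as the last step left them, time stands still between calls to the robot, and variables do not carry over. Pictures are saved under pics/ and viewed, at most 10 in all, crops included, and the job is handed in when it is done.

Besides the shell and the picture viewer there is one more tool, called after ">>>" as name([rows], argument=value, ...), one row to a line, values as JSON. apply_moves: Moves the arm, as the interface text tells. Shifts and turns lie within -1 to 1; 1 stands for 0.2 m of shift or 1.5 rad of turn. Its arguments: {"type":"object","properties":{"moves":{"type":"array","items":{"type":"array","items":{"type":"number","minimum":-1,"maximum":1}}},"grip_force":{"type":"number"}},"required":["moves"]}

```bash
mkdir -p pics; python3 - <<'E'
from cell import env, viewer, boxes_of, masks_of
import cv2, numpy as np
o=env.get_obs(); print({k:np.round(v,3).tolist() for k,v in o.items()})
for c in ("top","side"):
    im=viewer.read_camera(c); cv2.imwrite(f"pics/{c}0.png",im[:,:,::-1]); k=viewer.get_calibration(c); print(c,k)
    for t in ("loaf","box","lid","boule","jar","basket"):
        print(t,[(np.round(d["location"]).tolist(),round(float(d["conf"]),2)) for d in boxes_of(c,t)][:5])
print(viewer.get_calibration("wrist"))
E
```

```text
{'time_s': 0.0, 'qpos': [-65.941, 18.437, -4.015, 83.173, 1.294, 78.541, -3.26], 'joint_velocities': [0.073, 0.034, 0.007, 0.136, -0.015, -0.002, -0.005], 'effort': [-0.001, -49.129, -0.404, -31.253, -0.064, 0.044, 0.0], 'tool_pos': [0.256, 0.597, 0.221], 'tool_rot': [-179.894, 0.005, 156.75], 'force': [-0.288, -0.619, 0.232], 'wrist_torque': [0.001, 0.001, 0.001], 'grasp_force': 0.0, 'grip_width': 0.087}
top {'fov_y': 47.39565159623581, 'cx': 309.82777567545395, 'cy': 197.8180569247709, 'position': array([ 0.34744498, -0.04970964,  1.35217588]), 'orientation': array([  6.63763692,  -0.36870021, -89.46572015])}
loaf [([453.0, 200.0], 0.89), ([346.0, 262.0], 0.69), ([397.0, 220.0], 0.68)]
box [([304.0, 151.0], 0.85)]
lid [([303.0, 118.0], 0.9)]
boule [([170.0, 217.0], 0.98)]
jar [([175.0, 155.0], 0.57)]
basket [([389.0, 154.0], 0.94)]
side {'fov_y': 51.37417397181587, 'cx': 317.4362849086837, 'cy': 194.98196330062999, 'position': array([ 0.16160258, -0.97721906,  0.90470601]), 'orientation': array([ 50.20889704,   0.51407663, -20.18899017])}
loaf [([273.0, 248.0], 0.94), ([334.0, 269.0], 0.83), ([380.0, 314.0], 0.66)]
box [([362.0, 181.0], 0.65)]
lid [([377.0, 149.0], 0.68)]
boule [([270.0, 146.0], 0.75)]
jar [([316.0, 134.0], 0.91)]
basket [([394.0, 249.0], 0.6), ([379.0, 148.0], 0.34)]
{'fov_y': 65.70646984690485, 'cx': 311.4785075381555, 'cy': 200.92278642320596, 'position': array([0.18955123, 0.6267536 , 0.38407378]), 'orientation': array([-15.73123181,  -0.0987359 ,  66.74008385])}
```

View pics/top0.png

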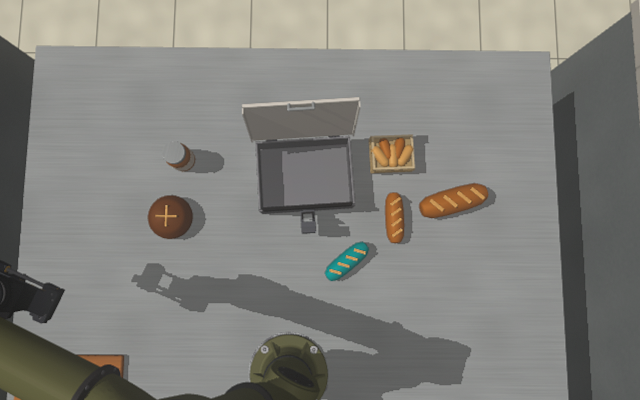

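View pics/side0.png

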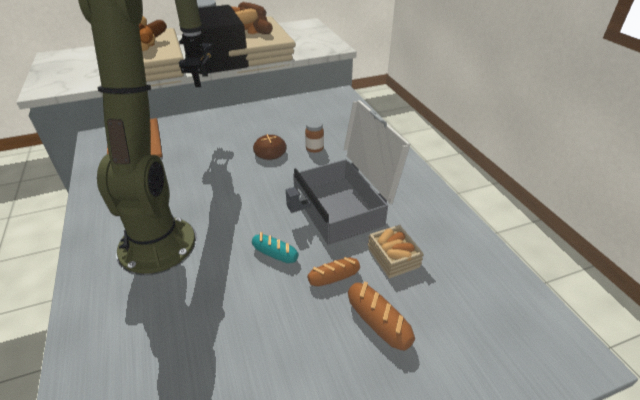

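```bash
cat > h.py <<'E'
import numpy as np, cv2
from scipy.spatial.transform import Rotation as R
from cell import env, viewer, boxes_of, masks_of
def ray(k,px,fish=False,H=400):
    f=H/2/np.tan(np.radians(k["fov_y"])/2); u=(np.atleast_2d(px)-[k["cx"],k["cy"]])/f
    if fish:
        r=np.linalg.norm(u,axis=1,keepdims=True)+1e-12; d=np.c_[u*np.sin(r)/r,np.cos(r)]
    else: d=np.c_[u,np.ones(len(u))]
    return R.from_euler("xyz",k["orientation"],degrees=True).apply(d*[1,-1,-1])
def at_z(k,px,z,fish=False):
    d=ray(k,px,fish); p=np.array(k["position"]); return p+d*((z-p[2])/d[:,2])[:,None]
def proj(k,P,fish=False,H=400):
    f=H/2/np.tan(np.radians(k["fov_y"])/2)
    c=R.from_euler("xyz",k["orientation"],degrees=True).inv().apply(np.atleast_2d(P)-k["position"])*[1,-1,-1]
    if fish:
        n=np.linalg.norm(c[:,:2],axis=1,keepdims=True); u=c[:,:2]/n*np.arctan2(n,c[:,2:])
    else: u=c[:,:2]/c[:,2:]
    return u*f+[k["cx"],k["cy"]]
def axis_of(P):
    (c,s,a)=cv2.minAreaRect(P[:,:2].astype(np.float32)*1000); b=cv2.boxPoints((c,s,a)); e=[b[1]-b[0],b[2]-b[1]]
    v=max(e,key=np.linalg.norm); return np.array(c)/1000,np.sort(s),np.degrees(np.arctan2(v[1],v[0]))%180
E
python3 - <<'E'
from h import *
im=cv2.imread("pics/top0.png"); cv2.imwrite("pics/crop.png",cv2.resize(im[90:290,230:500],None,fx=2.9,fy=2.9,interpolation=cv2.INTER_CUBIC))
for c,z in(("top",.03),("side",.03)):
    viewer.read_camera(c);k=viewer.get_calibration(c)
    for t in("loaf","jar","boule","basket"):
        for d in masks_of(c,t):
            ys,xs=np.nonzero(d["pixels"]); 
            if len(xs)<30: continue
            print(c,t,round(float(d["conf"]),2),d["location"],[np.round(v,3) for v in axis_of(at_z(k,np.c_[xs,ys],z))])
k=viewer.get_calibration("top")
print(np.round(at_z(k,[[257,143],[350,138],[354,207],[261,212]],.085),3))
E
```

```text
top loaf 0.87 [395.7, 219.3] [array([ 0.448, -0.304]), array([ 55.287, 146.119]), np.float32(179.441)]
top loaf 0.82 [346.1, 260.2] [array([ 0.321, -0.163]), array([ 52.449, 145.75 ]), np.float32(128.803)]
top loaf 0.8 [454.5, 199.4] [array([ 0.5  , -0.477]), array([ 72.813, 206.209]), np.float32(106.365)]
top loaf 0.53 [171.3, 215.4] [array([0.443, 0.349]), array([125.027, 127.994]), np.float32(90.58)]
top jar 0.85 [178.3, 158.9] [array([0.622, 0.332]), array([ 72.386, 102.542]), np.float32(46.093)]
top jar 0.67 [172.8, 217.6] [array([0.442, 0.349]), array([122.088, 128.364]), np.float32(90.579)]
top jar 0.25 [301.8, 118.5] [array([ 0.74 , -0.028]), array([118.899, 354.733]), np.float32(94.189)]
top boule 0.82 [168.7, 217.0] [array([0.443, 0.349]), array([125.031, 128.312]), np.float32(90.579)]
top boule 0.54 [390.1, 152.4] [array([ 0.637, -0.295]), array([112.382, 131.668]), np.float32(93.055)]
top boule 0.5 [302.6, 153.3] [array([ 0.63 , -0.038]), array([333.568, 352.049]), np.float32(94.201)]
top boule 0.22 [175.3, 157.4] [array([0.623, 0.333]), array([ 72.368, 104.705]), np.floa
[... 334 characters left out ...]
0.71 [382.0, 314.3] [array([ 0.503, -0.467]), array([ 85.755, 212.79 ]), np.float32(107.011)]
side loaf 0.24 [376.2, 146.3] [array([0.837, 0.222]), array([246.36 , 704.234]), np.float32(61.796)]
side jar 0.68 [316.6, 135.0] [array([0.634, 0.372]), array([ 72.606, 241.313]), np.float32(69.222)]
side boule 0.96 [269.8, 146.0] [array([0.446, 0.356]), array([124.511, 167.844]), np.float32(69.069)]
side boule 0.44 [377.8, 145.1] [array([0.837, 0.224]), array([247.709, 695.833]), np.float32(60.829)]
side basket 0.58 [393.1, 249.8] [array([ 0.638, -0.291]), array([136.998, 161.643]), np.float32(93.537)]
[[ 0.65   0.095  0.085]
 [ 0.667 -0.169  0.085]
 [ 0.47  -0.18   0.085]
 [ 0.454  0.079  0.085]]
```

View pics/crop.png

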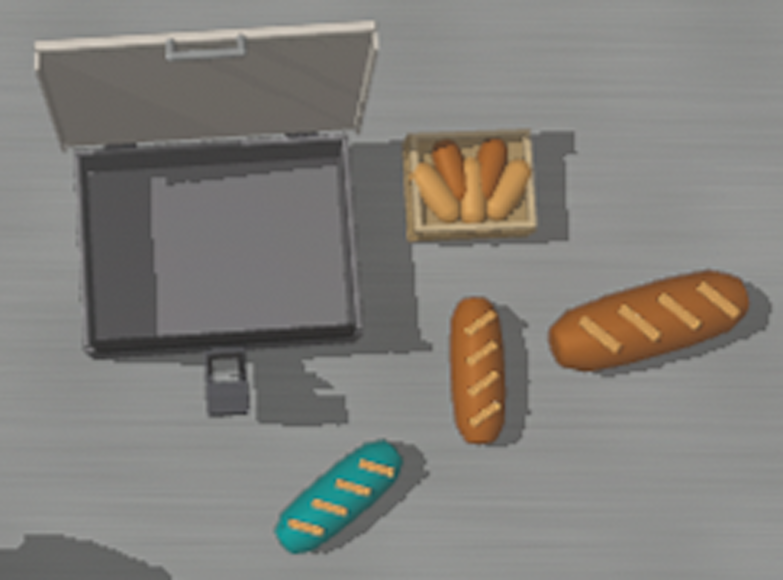

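Three candidates in the top view: small brown loaf (395,218), large brown loaf (454,200) and turquoise loaf (346,262). The small brown one, measured at 146 x 55 mm, is the one meant. It lies at (0.448, -0.304) with yaw about 0. The box rim corners put the box centre near (0.56, -0.044), yaw about 4°.

>>> apply_moves([
  [-0.25, -0.165, -0.2, 0, 0, -0.09, 1],
  [-0.5, -0.33, -0.4, 0, 0, -0.18, 1],
  [-0.75, -0.5, -0.4, 0, 0, -0.27, 1],
  [-0.99, -0.66, -0.4, 0, 0, -0.27, 1],
  [-0.99, -0.66, -0.4, 0, 0, -0.27, 1],
])

```text
time_s: 1.7
tool_pos: [0.3836, 0.402, 0.3027]
tool_rot: [179.9, 0.1, 180.0]
force: [0.3, 0.2, 0.6]
grip_width: 0.0871
grasp_force: 0.0
```

>>> apply_moves([
  [-0.15, -0.25, 0, 0, 0, 0, 1],
  [-0.3, -0.5, 0, 0, 0, 0, 1],
  [-0.4, -0.75, 0, 0, 0, 0, 1],
  [-0.45, -1, 0, 0, 0, 0, 1],
])

```text
time_s: 2.1
tool_pos: [0.4682, 0.2217, 0.3018]
tool_rot: [180.0, 0.0, 179.9]
force: [-0.4, 0.4, -0.4]
grip_width: 0.0869
grasp_force: 0.0
```

>>> apply_moves([
  [0, -0.25, 0, 0, 0, 0, 1],
  [0, -0.5, 0, 0, 0, 0, 1],
  [0, -0.75, 0, 0, 0, 0, 1],
  [0, -1, 0, 0, 0, 0, 1],
])

```text
time_s: 2.5
tool_pos: [0.4666, 0.0217, 0.3021]
tool_rot: [180.0, 0.1, 180.0]
force: [0.9, 0.9, -0.0]
grip_width: 0.0868
grasp_force: 0.0
```

>>> apply_moves([
  [0, -0.25, 0, 0, 0, 0, 1],
  [0, -0.5, 0, 0, 0, 0, 1],
  [0, -0.75, 0, 0, 0, 0, 1],
  [0, -1, 0, 0, 0, 0, 1],
  [0, -1, 0, 0, 0, 0, 1],
])

```text
time_s: 3.0
tool_pos: [0.4649, -0.1846, 0.3024]
tool_rot: [-179.8, 0.1, 179.2]
force: [-0.2, 0.4, -0.1]
grip_width: 0.0876
grasp_force: 0.0
```

```bash
python3 - <<'E'
from h import *
o=env.get_obs(); print(o["time_s"],o["tool_pos"],o["tool_rot"],o["qpos"])
im=viewer.read_camera("wrist");k=viewer.get_calibration("wrist"); cv2.imwrite("pics/w1.png",im[:,:,::-1])
for d in masks_of("wrist","loaf"):
    ys,xs=np.nonzero(d["pixels"]); print(d["conf"],d["location"],[np.round(v,3) for v in axis_of(at_z(k,np.c_[xs,ys],.03,True))])
E
```

```text
3.0 [ 0.46489286 -0.18462214  0.30244399] [-1.79810482e+02  6.37274428e-02  1.79223548e+02] [-18.62651681  -3.37047641  35.83994201  97.76725051   2.14522059
  84.85502148 106.20144527]
0.97 [230.6, 156.4] [array([ 0.451, -0.295]), array([ 55.374, 150.725]), np.float32(2.791)]
0.62 [138.1, 193.5] [array([ 0.505, -0.476]), array([ 75.935, 227.33 ]), np.float32(105.945)]
0.59 [326.4, 67.5] [array([ 0.322, -0.157]), array([ 54.295, 149.021]), np.float32(131.798)]
```

>>> apply_moves([
  [0.03, -0.2, 0.1, 0, 0, 0, 1],
  [0.06, -0.4, 0.35, 0, 0, 0, 1],
  [0.075, -0.58, 0.6, 0, 0, 0, 1],
  [0.075, -0.58, 0.8, 0, 0, 0, 1],
  [0.075, -0.58, 0.9, 0, 0, 0, 1],
  [0.075, -0.58, 0.9, 0, 0, 0, 1],
])

```text
time_s: 3.7
tool_pos: [0.449, -0.2889, 0.1172]
tool_rot: [179.8, -0.5, -180.0]
force: [0.5, 0.2, -0.4]
grip_width: 0.0874
grasp_force: 0.0
```

```bash
python3 - <<'E'
from h import *
o=env.get_obs(); print(o["time_s"],o["tool_pos"],o["tool_rot"],o["qpos"])
im=viewer.read_camera("wrist");k=viewer.get_calibration("wrist")
cv2.imwrite("pics/w2.png",im[:,:,::-1])
E
```

```text
3.7 [ 0.44903644 -0.28894268  0.11715494] [ 179.77954545   -0.50489471 -179.96674449] [ -9.23901298  11.13986324  43.46528306 108.00898145  -8.34994854
  64.64161701 127.38388475]
```

View pics/w2.png

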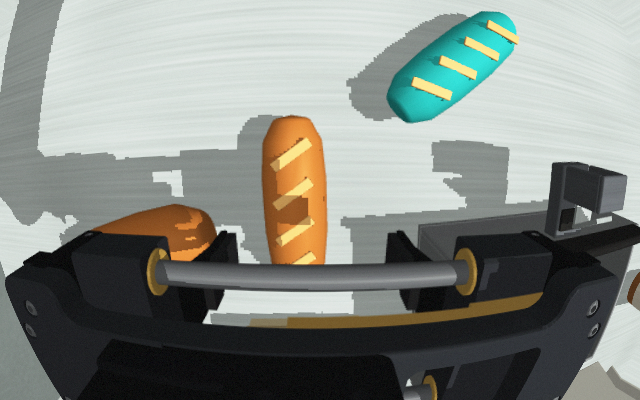

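>>> apply_moves([
  [0, 0, 0, 0, 0, 0, 1],
  [0, 0, 0, 0, 0, 0, 1],
])

```text
time_s: 3.95
tool_pos: [0.4538, -0.2919, 0.124]
tool_rot: [-180.0, 0.2, -179.9]
force: [0.4, -0.2, 0.3]
grip_width: 0.0867
grasp_force: 0.0
```

>>> apply_moves([
  [0.02, -0.045, 0.15, 0, 0, 0, 1],
  [0.02, -0.045, 0.3, 0, 0, 0, 1],
  [0.02, -0.045, 0.42, 0, 0, 0, 1],
  [0.02, -0.045, 0.51, 0, 0, 0, 1],
  [0.02, -0.045, 0.51, 0, 0, 0, 1],
  [0.02, -0.045, 0.51, 0, 0, 0, 1],
])

```text
time_s: 4.55
tool_pos: [0.449, -0.3014, 0.0212]
tool_rot: [-180.0, 0.1, -180.0]
force: [0.8, 0.1, 0.6]
grip_width: 0.0872
grasp_force: 0.0
```

>>> apply_moves([
  [0, 0, 0, 0, 0, 0, 0.3],
  [0, 0, 0, 0, 0, 0, 0.3],
  [0, 0, 0, 0, 0, 0, 0.3],
  [0, 0, 0, 0, 0, 0, 0.3],
  [0, 0, 0, 0, 0, 0, 0.3],
  [0, 0, 0, 0, 0, 0, 0.3],
  [0, 0, 0, 0, 0, 0, 0.3],
  [0, 0, 0, 0, 0, 0, 0.3],
], grip_force=15)

```text
time_s: 5.35
tool_pos: [0.4478, -0.3014, 0.0199]
tool_rot: [-180.0, 0.0, 179.9]
force: [0.0, -0.2, 1.0]
grip_width: 0.0504
grasp_force: 14.9
```

>>> apply_moves([
  [0, 0, -0.15, 0, 0, 0, 0.3],
  [0, 0, -0.4, 0, 0, 0, 0.3],
  [0, 0, -0.65, 0, 0, 0, 0.3],
  [0, 0, -0.85, 0, 0, 0, 0.3],
  [0, 0, -1, 0, 0, 0, 0.3],
  [0, 0, -1, 0, 0, 0, 0.3],
])

```text
time_s: 5.95
tool_pos: [0.4497, -0.3024, 0.2238]
tool_rot: [-179.9, 0.4, 180.0]
force: [0.0, 0.2, -2.3]
grip_width: 0.05
grasp_force: 14.9
```

>>> apply_moves([
  [-0.14, 0.2, 0, 0, 0, 0, 0.3],
  [-0.28, 0.4, 0, 0, 0, 0, 0.3],
  [-0.42, 0.6, 0, 0, 0, -0.02, 0.3],
  [-0.56, 0.8, 0, 0, 0, -0.04, 0.3],
  [-0.56, 1, 0, 0, 0, -0.047, 0.3],
  [-0.56, 1, 0, 0, 0, -0.047, 0.3],
])

```text
time_s: 6.55
tool_pos: [0.5599, -0.0923, 0.2167]
tool_rot: [179.8, -0.3, -175.3]
force: [-0.4, 0.6, -2.3]
grip_width: 0.0503
grasp_force: 14.9
```

>>> apply_moves([
  [0, 0.15, 0, 0, 0, 0, 0.3],
  [0, 0.28, 0, 0, 0, 0, 0.3],
  [0, 0.28, 0, 0, 0, 0, 0.3],
  [0, 0.28, 0, 0, 0, 0, 0.3],
])

```text
time_s: 6.95
tool_pos: [0.555, -0.0453, 0.2181]
tool_rot: [-180.0, -0.2, -175.9]
force: [-0.8, -0.3, -1.6]
grip_width: 0.0502
grasp_force: 14.9
```

```bash
python3 - <<'E'
from h import *
o=env.get_obs(); print(o["time_s"],o["tool_pos"],o["tool_rot"],o["qpos"],o["grip_width"])
im=viewer.read_camera("side");k=viewer.get_calibration("side")
# predicted box corners at rim, hinge line, seal
b=np.array([.560,-.044]);ya=np.radians(4);M=np.array([[np.cos(ya),-np.sin(ya)],[np.sin(ya),np.cos(ya)]])
def P(x,y,z): return np.r_[b+M@[x,y],z]
im=im[:,:,::-1].copy()
im=cv2.resize(im[80:260,240:480],None,fx=3.2,fy=3.2,interpolation=cv2.INTER_CUBIC)
pts=[P(s*.1,t*.135,z) for z in(.085,0) for s in(-1,1) for t in(-1,1)]+[P(-.096,0,.112),P(-.096,.13,.112),P(-.096,-.13,.112)]
for p in proj(k,pts): cv2.drawMarker(im,tuple(np.int32((p-[240,80]+.5)*3.2).tolist()),(0,0,255),0,10)
cv2.imwrite("pics/s1.png",im)
E
```

```text
6.95 [ 0.55495036 -0.04527088  0.21814113] [-1.79981834e+02 -1.57078445e-01 -1.75941612e+02] [-28.60671907   7.6738138   33.57928103  97.97317126  -4.32566547
  75.81366762  99.86713259] 0.050168994154159506
```

View pics/s1.png

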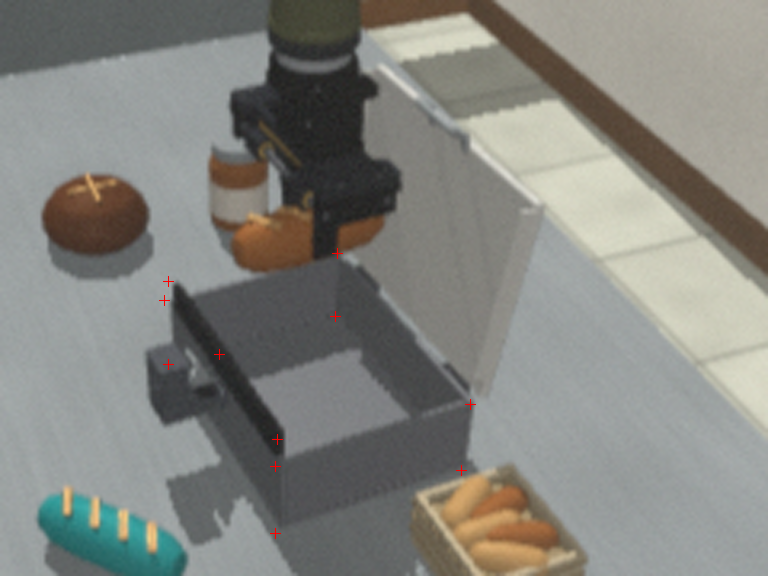

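>>> apply_moves([
  [-0.03, 0.015, 0.15, 0, 0, 0, 0.3],
  [-0.04, 0.015, 0.35, 0, 0, 0, 0.3],
  [-0.04, 0.015, 0.55, 0, 0, 0, 0.3],
  [-0.04, 0.015, 0.72, 0, 0, 0, 0.3],
  [-0.04, 0.015, 0.85, 0, 0, 0, 0.3],
  [-0.04, 0.015, 0.89, 0, 0, 0, 0.3],
  [-0.04, 0.015, 0.89, 0, 0, 0, 0.3],
])

```text
time_s: 7.7
tool_pos: [0.5626, -0.0432, 0.0407]
tool_rot: [-180.0, -0.2, -176.1]
force: [-0.4, 0.1, -1.4]
grip_width: 0.0502
grasp_force: 14.9
```

>>> apply_moves([
  [0, 0, 0.01, 0, 0, 0, 0.3],
  [0, 0, 0.025, 0, 0, 0, 0.3],
  [0, 0, 0.04, 0, 0, 0, 0.3],
  [0, 0, 0.05, 0, 0, 0, 0.3],
  [0, 0, 0.055, 0, 0, 0, 0.3],
  [0, 0, 0.055, 0, 0, 0, 0.3],
])

```text
time_s: 8.3
tool_pos: [0.5637, -0.0417, 0.0308]
tool_rot: [180.0, 0.0, -176.0]
force: [-0.2, -1.1, -2.0]
grip_width: 0.0503
grasp_force: 14.9
```

>>> apply_moves([
  [0, 0, 0.01, 0, 0, 0, 0.3],
  [0, 0, 0.02, 0, 0, 0, 0.3],
  [0, 0, 0.025, 0, 0, 0, 0.3],
  [0, 0, 0.025, 0, 0, 0, 0.3],
])

```text
time_s: 8.7
tool_pos: [0.5637, -0.0418, 0.0259]
tool_rot: [180.0, -0.0, -176.0]
force: [-2.4, -0.1, 1.1]
grip_width: 0.0502
grasp_force: 14.9
```

>>> apply_moves([
  [0, 0, 0, 0, 0, 0, 0.7],
  [0, 0, 0, 0, 0, 0, 1],
  [0, 0, 0, 0, 0, 0, 1],
  [0, 0, 0, 0, 0, 0, 1],
  [0, 0, 0, 0, 0, 0, 1],
])

```text
time_s: 9.2
tool_pos: [0.5638, -0.0418, 0.0258]
tool_rot: [-180.0, 0.0, -176.0]
force: [-0.0, -0.4, -0.5]
grip_width: 0.0818
grasp_force: 0.0
```

>>> apply_moves([
  [0, 0, -0.1, 0, 0, 0, 1],
  [0, 0, -0.3, 0, 0, 0, 1],
  [0, 0, -0.55, 0, 0, 0, 1],
  [0, 0, -0.8, 0, 0, 0, 1],
  [0, 0, -1, 0, 0, 0, 0.5],
  [0, 0, -1, 0, 0, 0, 0],
])

```text
time_s: 9.8
tool_pos: [0.5673, -0.0424, 0.2325]
tool_rot: [180.0, 0.7, -176.0]
force: [-0.0, 0.6, 0.6]
grip_width: 0.0776
grasp_force: 0.0
```

>>> apply_moves([
  [0, 0, -0.25, 0, 0, 0, 0],
  [0, 0, -0.5, 0, 0, 0, 0],
  [0, 0, -0.75, 0, 0, 0, 0],
  [0, 0, -0.9, 0, 0, 0, 0],
  [0, 0, -0.9, 0, 0, 0, 0],
])

```text
time_s: 10.3
tool_pos: [0.5653, -0.0424, 0.4101]
tool_rot: [-180.0, 0.4, -176.0]
force: [0.4, -1.3, -0.1]
grip_width: 0.039
grasp_force: 0.0
```

```bash
python3 - <<'E'
from h import *
o=env.get_obs(); print(o["time_s"],o["tool_pos"],o["tool_rot"],o["qpos"],o["grip_width"])
im=viewer.read_camera("side")[:,:,::-1]
cv2.imwrite("pics/s2.png",cv2.resize(im[40:260,240:480],None,fx=2.6,fy=2.6,interpolation=cv2.INTER_CUBIC))
E
```

```text
10.3 [ 0.56532753 -0.04235347  0.41011506] [-179.98949216    0.44358788 -176.01783949] [-29.04814709   6.86666541  34.82079341  77.1576428   -4.00554301
  96.73984118  99.06051245] 0.0389947949406016
```

View pics/s2.png

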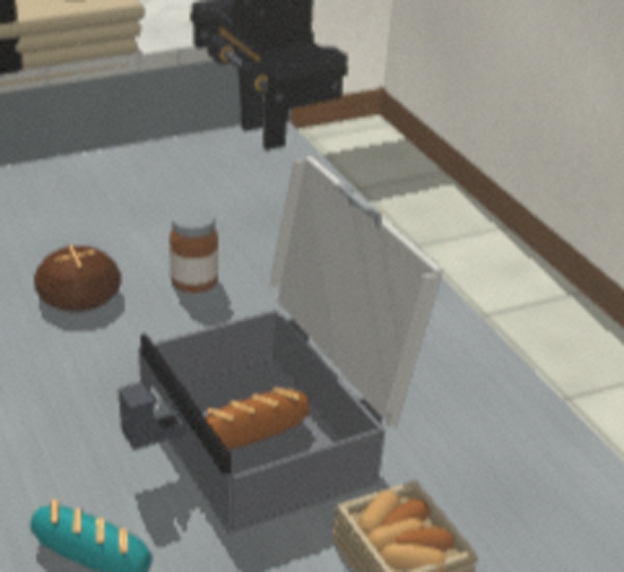

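The loaf now lies inside the box, seen at about (260,418) in the crop, and the lid is still upright with its top at (340,200). Next I'll go over and behind the lid with the fingers shut.

>>> apply_moves([
  [-0.25, 0, 0, 0, 0, 0, 0],
  [-0.5, 0, 0, 0, 0, 0, 0],
  [-0.75, 0, 0, 0, 0, 0, 0],
  [-1, 0, 0, 0, 0, 0, 0],
  [-1, 0, 0, 0, 0, 0, 0],
  [-1, 0, 0, 0, 0, 0, 0],
])

```text
time_s: 10.95
tool_pos: [0.7647, -0.0283, 0.3975]
tool_rot: [-179.9, -0.6, -176.1]
force: [-1.2, 0.5, 1.6]
grip_width: 0.0002
grasp_force: 0.0
```

>>> apply_moves([
  [-0.05, 0, 0.15, 0, 0, 0, 0],
  [-0.06, 0, 0.3, 0, 0, 0, 0],
  [-0.06, 0, 0.45, 0, 0, 0, 0],
  [-0.06, 0, 0.6, 0, 0, 0, 0],
  [-0.06, 0, 0.7, 0, 0, 0, 0],
  [-0.06, 0, 0.7, 0, 0, 0, 0],
  [-0.06, 0, 0.7, 0, 0, 0, 0],
])

```text
time_s: 11.65
tool_pos: [0.7742, -0.0271, 0.2678]
tool_rot: [179.9, 0.1, -176.0]
force: [-0.0, -0.4, 0.4]
grip_width: 0.0004
grasp_force: 0.0
```

>>> apply_moves([
  [0.05, 0, 0, 0, 0, 0, 0],
  [0.1, 0, 0, 0, 0, 0, 0],
  [0.15, 0, 0, 0, 0, 0, 0],
  [0.2, 0, 0, 0, 0, 0, 0],
  [0.25, 0, 0, 0, 0, 0, 0],
  [0.3, 0, 0, 0, 0, 0, 0],
  [0.35, 0, 0, 0, 0, 0, 0],
  [0.4, 0, 0, 0, 0, 0, 0],
  [0.45, 0, 0, 0, 0, 0, 0],
  [0.5, 0, 0, 0, 0, 0, 0],
])

```text
time_s: 12.65
tool_pos: [0.6762, -0.0346, 0.2692]
tool_rot: [180.0, 0.4, -176.0]
force: [1.7, 0.3, 1.1]
grip_width: 0.0003
grasp_force: 0.9
```

>>> apply_moves([
  [0.05, 0, 0, 0, 0, 0, 0],
  [0.1, 0, 0, 0, 0, 0, 0],
  [0.14, 0, 0.02, 0, 0, 0, 0],
  [0.18, 0, 0.04, 0, 0, 0, 0],
  [0.22, 0, 0.06, 0, 0, 0, 0],
])

```text
time_s: 13.15
tool_pos: [0.6307, -0.037, 0.2531]
tool_rot: [180.0, -0.0, -176.0]
force: [-0.5, -0.7, 1.2]
grip_width: 0.0004
grasp_force: 0.6
```

```bash
python3 - <<'E'
from h import *
o=env.get_obs(); print(o["time_s"],o["tool_pos"],o["force"])
im=viewer.read_camera("side")[:,:,::-1]
cv2.imwrite("pics/s3.png",cv2.resize(im[40:260,240:480],None,fx=2.6,fy=2.6,interpolation=cv2.INTER_CUBIC))
E
```

```text
13.15 [ 0.6306663  -0.03698494  0.25306881] [-0.46006701 -0.74903188  1.24887507]
```

View pics/s3.png

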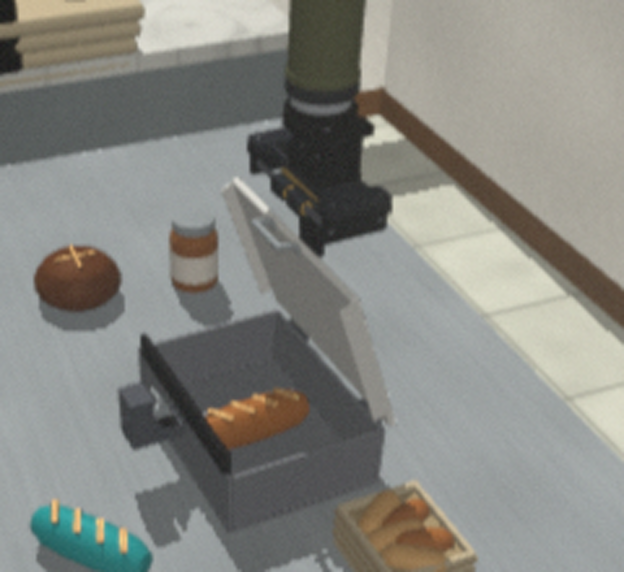

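The lid follows the fingers and now leans forward at about 1.2 rad. I'll keep pulling.

>>> apply_moves([
  [0.05, 0, 0.02, 0, 0, 0, 0],
  [0.1, 0, 0.04, 0, 0, 0, 0],
  [0.15, 0, 0.06, 0, 0, 0, 0],
  [0.2, 0, 0.08, 0, 0, 0, 0],
  [0.25, 0, 0.1, 0, 0, 0, 0],
  [0.3, 0, 0.12, 0, 0, 0, 0],
  [0.35, 0, 0.14, 0, 0, 0, 0],
  [0.4, 0, 0.15, 0, 0, 0, 0],
  [0.4, 0, 0.15, 0, 0, 0, 0],
  [0.4, 0, 0.15, 0, 0, 0, 0],
  [0.4, 0, 0.15, 0, 0, 0, 0],
  [0.4, 0, 0.15, 0, 0, 0, 0],
  [0.4, 0, 0.15, 0, 0, 0, 0],
  [0.4, 0, 0.15, 0, 0, 0, 0],
  [0.4, 0, 0.15, 0, 0, 0, 0],
])

```text
time_s: 14.7
tool_pos: [0.5518, -0.0427, 0.2237]
tool_rot: [-180.0, -0.0, -176.0]
force: [-0.3, -1.1, 0.1]
grip_width: 0.0011
grasp_force: 0.0
```

```bash
python3 - <<'E'
from h import *
o=env.get_obs(); print(o["time_s"],o["tool_pos"],o["force"])
im=viewer.read_camera("side")[:,:,::-1].copy()
k=viewer.get_calibration("side")
im=cv2.resize(im[40:260,240:480],None,fx=2.6,fy=2.6,interpolation=cv2.INTER_CUBIC)
b=np.array([.565,-.041]);ya=np.radians(4);M=np.array([[np.cos(ya),-np.sin(ya)],[np.sin(ya),np.cos(ya)]])
th=.14
pts=[np.r_[b+M@[.1-r*np.cos(th)+.01*np.sin(th),y],.092+r*np.sin(th)+.01*np.cos(th)] for r,y in((.206,-.142),(.206,.142),(.19,0),(0,-.142))]
print(np.round(pts,3))
for p in proj(k,pts): cv2.drawMarker(im,tuple(np.int32((p-[240,40]+.5)*2.6).tolist()),(0,0,255),0,10)
cv2.imwrite("pics/s4.png",im)
E
```

```text
14.7 [ 0.55184496 -0.04273442  0.22372427] [-0.28268509 -1.09875957  0.10249413]
[[ 0.473 -0.19   0.131]
 [ 0.453  0.093  0.131]
 [ 0.478 -0.047  0.128]
 [ 0.676 -0.176  0.102]]
```

View pics/s4.png

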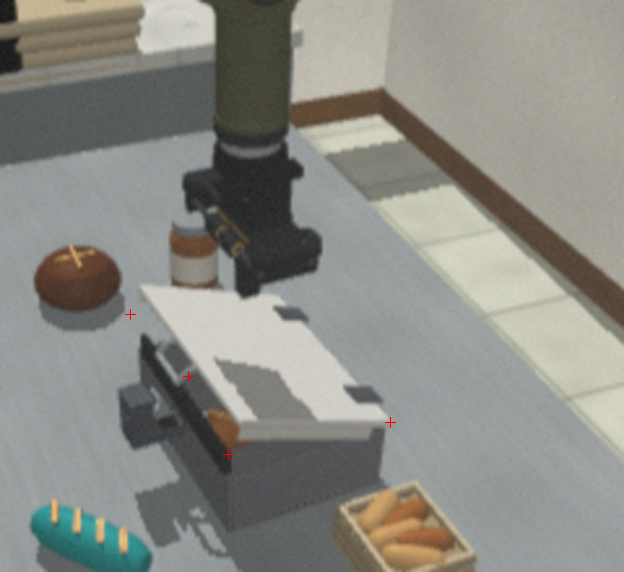

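>>> apply_moves([
  [0.1, 0, 0, 0, 0, 0, 0],
  [0.25, 0, 0, 0, 0, 0, 0],
  [0.34, 0, 0.1, 0, 0, 0, 0],
  [0.34, 0, 0.2, 0, 0, 0, 0],
  [0.34, 0, 0.28, 0, 0, 0, 0],
  [0.34, 0, 0.28, 0, 0, 0, 0],
])

```text
time_s: 15.35
tool_pos: [0.4822, -0.0474, 0.166]
tool_rot: [180.0, -0.2, -176.0]
force: [0.2, -0.3, 0.5]
grip_width: 0.0006
grasp_force: 0.0
```

```bash
python3 - <<'E'
from h import *
o=env.get_obs(); print(o["time_s"],o["tool_pos"],o["force"],o["qpos"])
im=viewer.read_camera("wrist")[:,:,::-1].copy()
k=viewer.get_calibration("wrist")
b=np.array([.565,-.041]);ya=np.radians(4);M=np.array([[np.cos(ya),-np.sin(ya)],[np.sin(ya),np.cos(ya)]])
th=.14
pts=[np.r_[b+M@[.1-r*np.cos(th)+.01*np.sin(th),y],.092+r*np.sin(th)+.01*np.cos(th)] for r,y in((.206,-.142),(.206,.142),(.19,0))]
for p in proj(k,pts,True): cv2.drawMarker(im,tuple(np.int32(p).tolist()),(0,0,255),0,10)
cv2.imwrite("pics/w4.png",im)
E
```

```text
15.35 [ 0.48223056 -0.04737158  0.16596538] [ 0.18630482 -0.2697498   0.51189633] [-33.93462251  -0.54557353  36.56113299 111.2817223    0.36985857
  69.36499736  96.4835532 ]
```

View pics/w4.png

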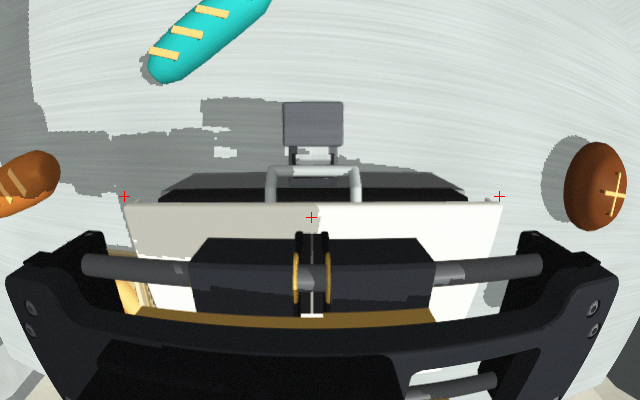

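>>> apply_moves([
  [0, 0, 0.03, 0, 0, 0, 0],
  [0, 0, 0.06, 0, 0, 0, 0],
  [0, 0, 0.09, 0, 0, 0, 0],
  [0, 0, 0.115, 0, 0, 0, 0],
  [0, 0, 0.14, 0, 0, 0, 0],
  [0, 0, 0.155, 0, 0, 0, 0],
  [0, 0, 0.17, 0, 0, 0, 0],
  [0, 0, 0.18, 0, 0, 0, 0],
  [0, 0, 0.18, 0, 0, 0, 0],
])

```text
time_s: 16.3
tool_pos: [0.4839, -0.0475, 0.1316]
tool_rot: [-180.0, 0.0, -176.0]
force: [-0.2, 0.4, 1.2]
grip_width: 0.0005
grasp_force: 0.2
```

>>> apply_moves([
  [0, 0, 0.005, 0, 0, 0, 0],
  [0, 0, 0.01, 0, 0, 0, 0],
  [0, 0, 0.015, 0, 0, 0, 0],
  [0, 0, 0.02, 0, 0, 0, 0],
  [0, 0, 0.025, 0, 0, 0, 0],
  [0, 0, 0.03, 0, 0, 0, 0],
  [0, 0, 0.03, 0, 0, 0, 0],
])

```text
time_s: 17.0
tool_pos: [0.4839, -0.0475, 0.1256]
tool_rot: [-180.0, -0.0, -176.0]
force: [-0.2, -1.3, 2.4]
grip_width: 0.0006
grasp_force: 1.0
```

>>> apply_moves([
  [0, 0, 0.005, 0, 0, 0, 0],
  [0, 0, 0.01, 0, 0, 0, 0],
  [0, 0, 0.015, 0, 0, 0, 0],
  [0, 0, 0.02, 0, 0, 0, 0],
  [0, 0, 0.02, 0, 0, 0, 0],
])

```text
time_s: 17.5
tool_pos: [0.4837, -0.0475, 0.1218]
tool_rot: [180.0, -0.0, -176.0]
force: [-3.2, 0.0, 4.4]
grip_width: 0.0004
grasp_force: 2.4
```

>>> apply_moves([
  [0, 0, 0.005, 0, 0, 0, 0],
  [0, 0, 0.01, 0, 0, 0, 0],
  [0, 0, 0.015, 0, 0, 0, 0],
  [0, 0, 0.015, 0, 0, 0, 0],
])

```text
time_s: 17.9
tool_pos: [0.4836, -0.0475, 0.1186]
tool_rot: [180.0, -0.0, -176.0]
force: [-2.2, 0.1, 3.9]
grip_width: 0.0002
grasp_force: 1.7
```

>>> apply_moves([
  [0, 0, 0.005, 0, 0, 0, 0],
  [0, 0, 0.01, 0, 0, 0, 0],
  [0, 0, 0.01, 0, 0, 0, 0],
])

```text
time_s: 18.2
tool_pos: [0.4837, -0.0474, 0.1166]
tool_rot: [180.0, -0.0, -176.0]
force: [-1.7, 0.7, 3.1]
grip_width: 0.0005
grasp_force: 1.5
```

>>> apply_moves([
  [0, 0, 0.005, 0, 0, 0, 0],
  [0, 0, 0.01, 0, 0, 0, 0],
  [0, 0, 0.01, 0, 0, 0, 0],
])

```text
time_s: 18.5
tool_pos: [0.484, -0.0474, 0.1146]
tool_rot: [-180.0, 0.0, -176.0]
force: [-3.1, -0.4, 2.6]
grip_width: 0.0004
grasp_force: 1.4
```

>>> apply_moves([
  [0, 0, 0.005, 0, 0, 0, 0],
  [0, 0, 0.01, 0, 0, 0, 0],
  [0, 0, 0.01, 0, 0, 0, 0],
])

```text
time_s: 18.8
tool_pos: [0.4839, -0.0474, 0.1128]
tool_rot: [180.0, -0.0, -176.0]
force: [-4.5, -0.8, 4.0]
grip_width: 0.0004
grasp_force: 2.4
```

>>> apply_moves([
  [0, 0, 0.005, 0, 0, 0, 0],
  [0, 0, 0.01, 0, 0, 0, 0],
  [0, 0, 0.01, 0, 0, 0, 0],
])

```text
time_s: 19.1
tool_pos: [0.4838, -0.0475, 0.1119]
tool_rot: [180.0, -0.0, -176.0]
force: [-7.1, -0.0, 13.7]
grip_width: 0.0005
grasp_force: 6.7
```

>>> apply_moves([
  [0, 0, 0.002, 0, 0, 0, 0],
  [0, 0, 0.003, 0, 0, 0, 0],
  [0, 0, 0.003, 0, 0, 0, 0],
])

```text
time_s: 19.4
tool_pos: [0.4838, -0.0474, 0.1117]
tool_rot: [179.9, -0.0, -176.0]
force: [-7.1, -0.8, 16.0]
grip_width: 0.0004
grasp_force: 8.1
```

>>> apply_moves([
  [0, 0, -0.02, 0, 0, 0, 0],
  [0, 0, -0.06, 0, 0, 0, 0],
  [0, 0, -0.15, 0, 0, 0, 0],
  [0, 0, -0.27, 0, 0, 0, 0],
  [0, 0, -0.27, 0, 0, 0, 0],
  [0, 0, -0.27, 0, 0, 0, 0],
  [0, 0, -0.27, 0, 0, 0, 0],
])

```text
time_s: 20.1
tool_pos: [0.4835, -0.0473, 0.1633]
tool_rot: [180.0, -0.1, -176.0]
force: [0.0, -0.4, -0.1]
grip_width: 0.0003
grasp_force: 0.0
```

```bash
python3 - <<'E'
from h import *
o=env.get_obs(); print(o["time_s"],o["tool_pos"],o["force"])
b=np.array([.568,-.041]);ya=np.radians(4);M=np.array([[np.cos(ya),-np.sin(ya)],[np.sin(ya),np.cos(ya)]])
def pts(th): return [np.r_[b+M@[.1-r*np.cos(th)+.01*np.sin(th),y],.092+r*np.sin(th)+.01*np.cos(th)] for r,y in((.206,-.142),(.206,.142))]
k=viewer.get_calibration("wrist")
for th in(.16,.12,.08,.05,.02): print(th,np.round(proj(k,pts(th),True),1).tolist())
new=viewer.read_camera("wrist")[:,:,::-1]; old=cv2.imread("pics/w4.png")
cv2.imwrite("pics/w5.png",np.vstack([cv2.resize(a[140:240,80:540],None,fx=1.7,fy=1.7) for a in(old,new)]))
for n,a in(("old",old),("new",new)):
    g=cv2.cvtColor(np.ascontiguousarray(a),cv2.COLOR_BGR2GRAY).astype(float)
    print(n,[(c,int(np.argmax(np.diff(g[180:232,c]))+181)) for c in(180,220,250,380,410,440,470)])
E
```

```text
20.1 [ 0.4834756  -0.04725983  0.16326611] [ 0.00151187 -0.37783807 -0.06452614]
0.16 [[118.7, 204.1], [503.8, 204.0]]
0.12 [[124.0, 199.2], [498.5, 199.0]]
0.08 [[129.2, 194.9], [493.3, 194.7]]
0.05 [[133.0, 192.1], [489.5, 191.9]]
0.02 [[136.7, 189.6], [485.8, 189.4]]
old [(180, 202), (220, 202), (250, 202), (380, 201), (410, 201), (440, 201), (470, 204)]
new [(180, 190), (220, 189), (250, 189), (380, 189), (410, 189), (440, 190), (470, 191)]
```

View pics/w5.png

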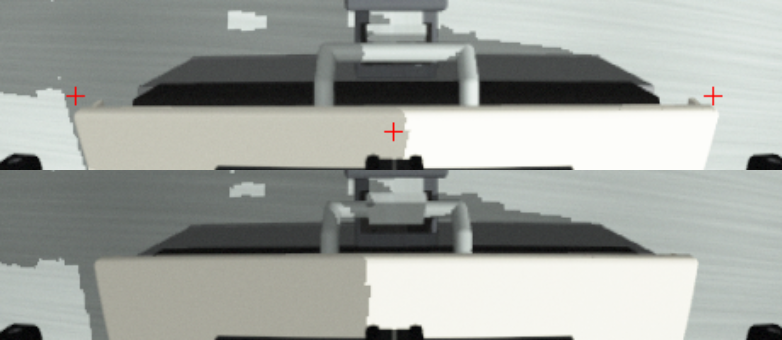

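In the last picture the lid's corners (136 and 490 px across) give an angle of about 0.04 rad after release. The latch nose now sits over the bar at about (313,160), so the latch has caught, and the robot is clear of everything.

```bash
python3 -c "
from cell import env
print(env.sign_off())"
```

```text
the job is handed in; nothing more can be done
None
```

The small long loaf was set down inside the bread box, the lid is closed and latched (about 0.04 rad after letting go, push readings up to about 17.5 N), and the job was handed in at about 20 s; the hand-in returned no verdict.

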